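# Ease open the spring-lid nozzle cube

## Task

Open the storage cube that has a push button on its lid so that the nozzles inside can be reached. Press the button all the way in while the lid is still down, then keep a finger on the lid and let it rise gently to fully open; it is strongly sprung and must not be let snap open. Leave everything else on the cart where it is.

Things in the scene. Friction and masses are not known exactly. Their poses are not given: they have to be found in the camera images.
- button_top (a point): Centre of the top face of the round white push button (26 mm diameter) on the flat grey lid of the spring-lid cube. Shut, the face stands 8 mm above the lid's top, 106 mm above the cart top, on the lid's centre line, 98 mm from the hinge line and 40 mm from the lid's front edge. It rides with the lid; its z axis is the lid's outward normal (up when shut).
- lid_hinge (a point): Middle of the lid's hinge line, fixed, 90 mm above the cart top, on the rear rim of the spring-lid cube (grey, open-topped, 120 x 120 x 90 mm, fixed to the cart). Its y axis is the hinge line; its x axis is level and points from the front (button) side to the hinge side; z is up. The lid is a plate 138 mm long from the hinge forward, 120 mm wide, 8 mm thick; its underside lies on the hinge line's level when shut. Lid and button swing up and back about this line.
- lid (a joint): Lid angle in rad: 0 shut, 1.45 fully open against its stop (nearly upright). A hinge spring drives it open: at the button it pushes up with about 4 N when shut, falling steadily to about 1.3 N when fully open, and holds it open. Unheld it flies open in a fraction of a second. The front catch holds it shut until the button is pressed.
- button (a joint): Button travel in m: 0 out, 0.005 fully in. Spring return: about 1.1 N to start, 2.5 N fully in. The catch lets go at about 0.004. Because the button is on the lid, a finger pushing it with 5 N or more also keeps the lid down; as the finger then rises, the lid follows under it. Once the lid has risen a few degrees the catch cannot re-engage.
- plain_cube: A like cube, 120 x 120 x 98 mm, with a flat grey lid without a button; fixed; not part of the job. It and the spring-lid cube may stand in either place. Origin under its centre.
- door_cube: 120 mm grey cube with a clear swing door left ajar, fixed, to the robot's left and far; origin under its centre. Not part of the job.
- jar: Glass nozzle jar with metal cap, 44 mm diameter, 60 mm high, standing loose behind the cubes; origin under its centre. Leave it alone.
- spool: Lime green spool standing upright, 100 mm diameter, 55 mm high; origin under its centre. Leave it alone.
- clamp: Red plastic bar clamp, about 120 x 60 x 16 mm, lying flat; origin under its bar. Leave it alone.
- hex_key: Chrome hex key, 90 x 28 mm, 8 mm thick, lying flat; origin under the middle of its long leg. Leave it alone.
Mind the look-alikes: they are no part of the job. Leave any green or orange look-alike of the part that bears button_top alone.

How it is judged (in metres and radians):
On the way:
1. the button is pressed in (4.2 mm or more of its 5 mm) while the lid is still down (below 0.12 rad), for 0.1 s (value of joint button above 0.0042 m and value of joint lid below 0.12 rad), for 0.1 s.
At the end, for the whole second after the job is handed in: the lid stands fully open (above 1.35 rad of 1.45) and at rest, with the hand off it (value of joint lid above 1.35 rad and velocity of joint lid between -0.2 and 0.2 rad/s); the robot touches nothing.
It fails at once if the lid snaps: it swings open faster than 3 rad/s once it is more than 0.15 rad open (value of joint lid above 0.15 rad and velocity of joint lid above 3 rad/s).
It fails at once if the jar, spool, clamp or hex key is moved by more than 20 mm (distance of any of jar, spool, clamp, hex_key from where it was at the start of the episode above 0.02 m).
It also fails if it takes over 43 s, if anything falls off the work surface, if the arm or the gripper's body presses on something with over 40 N, if the wrist force passes 120 N, or if a joint passes its speed limit or range.

## Robot

A 6-joint arm with a two-finger parallel gripper is mounted at the origin on the work surface. World frame = base frame: x ahead of the robot, y to its left, z up, the work surface at z = 0. Lengths are in mm, angles in rad, forces in N, time in s.
With the tool pointing down it reaches from about 300 to 875 mm from the base axis. Payload 4.2 kg.
Tool frame: the origin (TCP) lies between the finger pads; the fingertips stand 25 mm ahead of it and the grasp point (between the pads) lies 6 mm ahead of it; z points along the fingers, y is the line along which they close (so a half turn about z gives the same grasp; the last joint's range is limited). The gripper opens to 85 mm and grips with 20 to 120 N. Pads are 22 mm wide; open, the fingers measure 114 mm over their backs; the gripper's body (76 mm by 85 mm) begins 54 mm behind the grasp point. The pads swing forward as they close: fully open they stand 13 mm farther back than shut.
Start: joints at [-1.167, 0.32, 1.565, -0, 1.257, -0.02], TCP at [236.461, -524.146, 218.038] pointing down, gripper open.
Joint ranges: [-3.11, 3.11], [-0.84, 2.01], [0.21, 2.61], [-1.34, 4.49], [0.05, 2.63], [-2.56, 2.56]. Speed limits (rad/s): [2.57, 2.57, 3.14, 3.14, 3.14, 3.14].

## Interface

Orientations are given as a rotation vector (axis times angle).
In Python, from bench import robot gives the robot as it stands. The module is installed in compiled form; this text tells all that it offers.
- The arm moves only by the tool jog_arm, never from a script. Its argument "series" is a list of rows, each a list of 3 entries, a list of its own where there are three numbers: the finger opening in m, from 0 to 0.0854, then the shift along the tool's x, y, z in m, then the turn about the tool's z in degrees. In form: [[gripper, [dx, dy, dz], turn], ...]. A call has 1 to 12 rows; each row shifts and turns the commanded pose from where the row before left it, along the tool's axes as they then stand; what a row does not reach is not made up. A row lasts 1/12 s, in which the tool goes at most 41.7 mm and 7.16 degrees, less where a joint would pass 70% of its speed; a pose out of reach is approached as far as the arm can. A call with a gripper value outside its range is refused whole. The fingers move at their own pace and stop on an object; "force" is the grip in N (left out, the last holds). Time passes only in rows, so rows that do not move let the fingers close. It gives the time, the measured TCP pose, the force, the opening and the grip force at its end, in the units of the state.
- robot.observe(): the state, without advancing time (a new reading comes with each control period).
- robot.read_camera(name): name is "side" or "top"; returns a dict with "frame" (480x640x3 uint8, red, green, blue), "intrinsics" (3x3 intrinsics, pixels), "camera_from_world" (4x4, takes a point from world to camera coordinates). Camera axes: x right, y down, z forward; pixel columns grow to the right and rows downward; lengths in mm; the calibration is good to about 2 mm. A picture is of the moment at which its call begins. There is no depth.
- robot.hand_in(): hands the job in; it is judged then, once.
Trained networks look in a picture, given as the dict that the camera call returned (one of the last four; its "shot" number tells which), for a name from the list of things; names that differ only in an ending like _2 or _b are one class to them, and where a whole thing is asked for, a point or a joint stands for the part that bears it (a point fixed in the world has none). Each returns a list of dicts, best first, with "score" (0 to 1); they miss things now and then, are a little off and sometimes report something else, mostly with a low value. They report only what shows in the picture. A call takes as long as a camera call. They do not tell look-alikes from the thing itself.
- robot.outline_of(name, picture): "region" (480x640 bool, what is visible of it).
- robot.landmark_of(name, picture): "centre" ([x, y, z] in mm, in world coordinates, good to about 4 mm: a listed point, or the origin of a listed thing).
The state is a dict: "t": time; "joints": joint angles; "qd": joint speeds; "effort": joint torques, N m; "ee_pos": TCP position; "ee_rot": TCP orientation; "force": force on the tool from outside, world axes, zero at the start; "ft_torque": the same for the moment, N m; "opening": opening from 0.0 (shut) to 1.0 (fully open); "grasp_force": force on a finger pad.
Only numpy, scipy, OpenCV 4.12 (cv2) and the standard library are available. Lean on these libraries where they do the work, as an engineer would, in place of code of your own. Each camera call takes 0.05 s, during which the arm holds its last target. There are 200 camera calls.

## Working session

There is one attempt and no reset: what is moved stays moved. The work goes in short steps, Python scripts to look and compute and a tool call to move; the robot and the scene stay as the last step left them, time stands still between calls to the robot, and variables do not carry over. Pictures are saved under pics/ and viewed, at most 10 in all, crops included, and the job is handed in when it is done.

Besides the shell and the picture viewer there is one more tool, called in YAML: its name, and indented under it one key for each argument. jog_arm: Moves the arm, as the interface text tells. Its arguments: {"type":"object","properties":{"series":{"type":"array"},"force":{"type":"number"}},"required":["series"]}

```bash
mkdir -p pics; python3 - <<'E'
from bench import robot
import cv2
for n in ("side","top"):
    p=robot.read_camera(n); cv2.imwrite(f"pics/{n}0.png",p["frame"][:,:,::-1])
    for k in ("button_top","lid_hinge","plain_cube"):
        print(n,k,[(round(d["score"],2),[round(float(v)) for v in d["centre"]]) for d in robot.landmark_of(k,p)])
s=robot.observe();print(s)
E
```

```text
side button_top [(0.66, [496, 175, 103]), (0.57, [733, 160, 107]), (0.42, [404, 556, 106]), (0.31, [595, 165, 88])]
side lid_hinge [(0.8, [596, 163, 87]), (0.61, [505, 544, 91])]
side plain_cube [(0.67, [610, -416, 3]), (0.65, [503, -110, 4])]
top button_top [(0.62, [731, 158, 106]), (0.47, [499, 175, 104]), (0.41, [411, 554, 108])]
top lid_hinge [(0.86, [507, 542, 93]), (0.64, [593, 168, 88]), (0.63, [827, 172, 92])]
top plain_cube [(0.94, [504, -112, 2])]
{'t': 0.4, 'joints': array([-1.16702612e+00,  3.19715548e-01,  1.56468883e+00, -1.70649643e-05,
        1.25740362e+00, -1.99819002e-02]), 'qd': array([ 0.00100745, -0.00287372, -0.00321757,  0.00014049, -0.00105719,
       -0.00079803]), 'effort': array([ 2.28427148e-04, -4.14946783e+01, -2.34103507e+01, -1.52828916e-04,
        2.23982373e-03,  1.01400467e-06]), 'ee_pos': array([ 236.40900703, -524.07753719,  217.89808698]), 'ee_rot': array([-3.07113533e+00, -6.60623529e-01,  8.95375400e-05]), 'force': array([ 0.30113157, -0.41535477, -0.12416525]), 'ft_torque': array([ 0.01022794,  0.00562219, -0.03302452]), 'grasp_force': 0.0, 'opening': 1.0035517729143575}
```

View pics/side0.png

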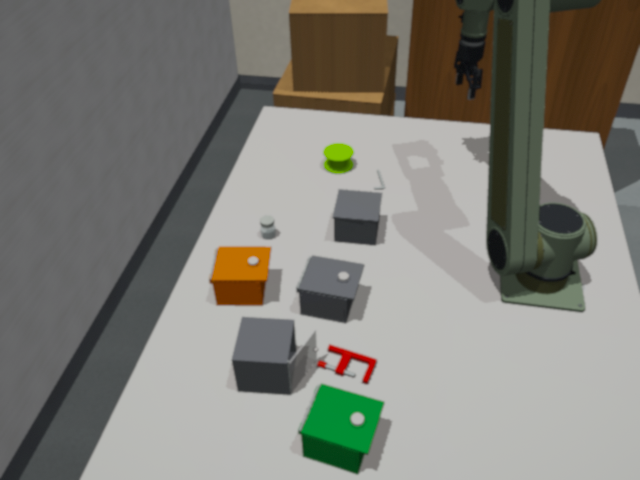

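View pics/top0.png

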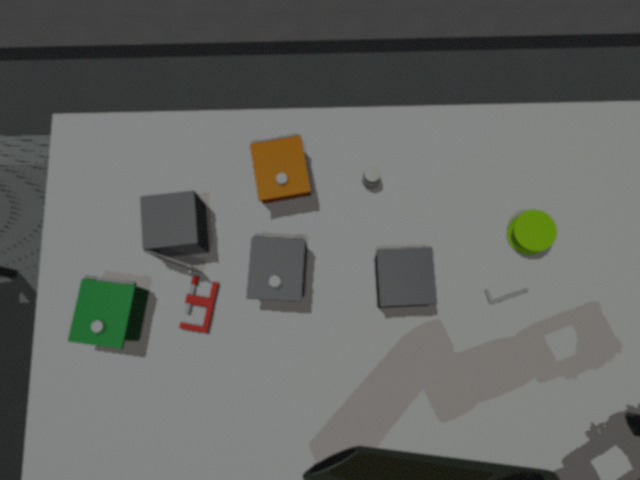

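The side picture shows the arm on the right and the cubes at centre. In the top picture three lids carry a button: grey (275,282), orange (281,178) and green (97,326). The plain grey cube at (405,277) has none. The description says a grey lid, so I take the one at (275,282) and confirm it in a crop.

```bash
cat > h.py <<'E'
import numpy as np, cv2
def ray(p,u,v,z):
    K=np.array(p["intrinsics"]);T=np.array(p["camera_from_world"]);R=T[:3,:3]
    d=R.T@np.linalg.solve(K,[u,v,1.]);c=-R.T@T[:3,3]
    return c+d*(z-c[2])/d[2]
E
python3 - <<'E'
from bench import robot
from h import *
for n,(u0,v0) in dict(top=(275,282),side=(343,277)).items():
    p=robot.read_camera(n);f=p["frame"]
    g=f[v0-12:v0+13,u0-12:u0+13].min(2)
    ok,m=cv2.threshold(g,0,255,cv2.THRESH_OTSU)
    M=cv2.moments(m,True);u=u0-12+M["m10"]/M["m00"];v=v0-12+M["m01"]/M["m00"]
    print(n,u,v,M["m00"],ray(p,u,v,104))
    if n=="top":
        cv2.imwrite("pics/c.png",cv2.resize(f[220:320,230:320,::-1],None,fx=6,fy=6,interpolation=cv2.INTER_CUBIC))
        for q in [(248,300),(304,301),(307,239),(251,236)]: print(q,ray(p,*q,98))
E
```

```text
top 274.11009174311926 280.60550458715596 109.0 [499.4830933  175.54719443 104.        ]
(248, 300) [459.12784621 232.99439112  98.        ]
(304, 301) [454.36400021 111.33661834  98.        ]
(307, 239) [591.39748805 102.93985207  98.        ]
(251, 236) [600.97555379 227.40265909  98.        ]
side 342.9577464788732 275.11267605633805 71.0 [496.39907848 173.61186176 104.        ]
```

View pics/c.png

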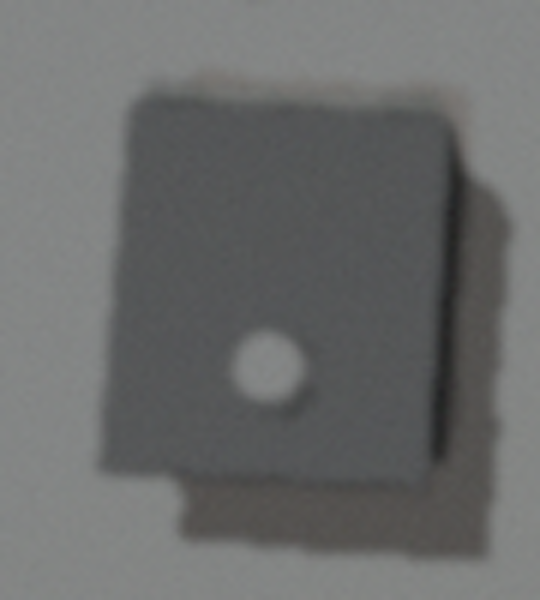

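The crop confirms it: a grey lid with a white button at crop pixel (268,367), hinge side at the top. I take the button as (498,174.5) and the hinge as about (596,168), with yaw about -0.065 rad. I'll close the fingers, turn 28°, then cross over.

jog_arm:
  series:
    - [0,[0,0,0],7]
    - [0,[0,0,0],7]
    - [0,[0,0,0],7]
    - [0,[0,0,0],7]
    - [0,[0.011,-0.03,0],0]
    - [0,[0.011,-0.03,0],0]
    - [0,[0.011,-0.03,0],0]
    - [0,[0.011,-0.03,0],0]
    - [0,[0.011,-0.03,0],0]
    - [0,[0.011,-0.03,0],0]
    - [0,[0.011,-0.03,0],0]
    - [0,[0.011,-0.03,0],0]

```text
t: 1.5
ee_pos: [340.2, -288.9, 218.2]
ee_rot: [3.14, -0.103, 0.001]
force: [0.3, 0.4, 0.7]
opening: 0.001
grasp_force: 0.0
```

jog_arm:
  series:
    - [0,[0.011,-0.03,0],0]
    - [0,[0.011,-0.03,0],0]
    - [0,[0.011,-0.03,0],0]
    - [0,[0.011,-0.03,0],0]
    - [0,[0.011,-0.03,0],0]
    - [0,[0.011,-0.03,0],0]
    - [0,[0.011,-0.03,0],0]
    - [0,[0.011,-0.03,0],0]
    - [0,[0.011,-0.03,0],0]
    - [0,[0.011,-0.03,0],0]
    - [0,[0,-0.03,0],0]
    - [0,[0,0,0],0]

```text
t: 2.5
ee_pos: [471.7, 36.0, 218.0]
ee_rot: [-3.138, 0.095, -0.001]
force: [-1.2, 0.2, -0.1]
opening: 0.001
grasp_force: 0.0
```

jog_arm:
  series:
    - [0,[0.006,-0.035,0],0]
    - [0,[0.006,-0.035,0],0]
    - [0,[0.006,-0.035,0],0]
    - [0,[0.005,-0.035,0],0]
    - [0,[0,0,0.02],0]
    - [0,[0,0,0.02],0]
    - [0,[0,0,0.02],0]
    - [0,[0,0,0.007],0]
    - [0,[0,0,0],0]
    - [0,[0,0,0],0]

```text
t: 3.33
ee_pos: [503.4, 169.7, 151.5]
ee_rot: [3.14, -0.103, 0.001]
force: [0.5, 0.1, -1.2]
opening: -0.002
grasp_force: 0.0
```

```bash
python3 - <<'E'
from bench import robot
from h import *
im=[]
for n,(u,v) in dict(top=(275,275),side=(343,265)).items():
    p=robot.read_camera(n);f=p["frame"]
    im.append(cv2.resize(f[v-60:v+60,u-40:u+40,::-1],None,fx=5,fy=5,interpolation=cv2.INTER_CUBIC))
cv2.imwrite("pics/d.png",np.hstack(im)); s=robot.observe(); print(s["ee_pos"],s["ee_rot"],s["force"],s["t"],s["joints"])
E
```

```text
[504.0202642  169.97537986 152.37124876] [-3.13914379  0.1026157  -0.00408338] [ 0.30299485 -0.02559812  0.64050089] 3.4333 [ 3.03722092e-01  3.02841036e-01  1.76559298e+00 -1.50417694e-04
  1.07045021e+00  1.93994528e+00]
```

View pics/d.png

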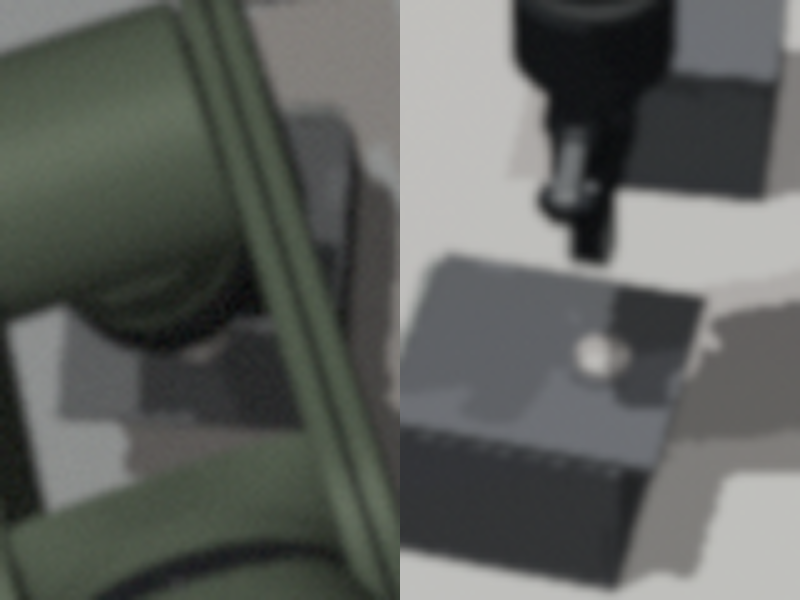

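The right half of the crop (side camera) shows the closed tips at crop (592,262), above the button at (600,353), with the side image scaled 5x. I'll work out the tip height.

```bash
python3 - <<'E'
from bench import robot
from h import *
p=robot.read_camera("side");K=np.array(p["intrinsics"]);T=np.array(p["camera_from_world"])
for P in [(504,170,z) for z in (115,127,140,155)]+[(498,174.5,106),(498,174.5,152)]:
    c=T[:3,:3]@P+T[:3,3];q=K@c;print(P,q[:2]/q[2])
E
```

```text
(504, 170, 115) [340.1351999  270.55411665]
(504, 170, 127) [340.13816357 267.09022752]
(504, 170, 140) [340.14141067 263.29507151]
(504, 170, 155) [340.14520529 258.85997359]
(498, 174.5, 106) [342.256032   274.72330489]
(498, 174.5, 152) [342.31223287 261.34357542]
```

jog_arm:
  series:
    - [0,[0,-0.004,0.005],0]
    - [0,[0,0,0.005],0]
    - [0,[0,0,0.004],0]
    - [0,[0,0,0],0]
    - [0,[0,0,0],0]

```text
t: 3.9
ee_pos: [503.0, 174.0, 136.5]
ee_rot: [3.139, -0.102, -0.001]
force: [0.4, -0.1, 0.7]
opening: 0.002
grasp_force: 0.0
```

```bash
python3 - <<'E'
from bench import robot
from h import *
p=robot.read_camera("side");f=p["frame"];u,v=343,265
cv2.imwrite("pics/e.png",cv2.resize(f[v-40:v+40,u-50:u+50,::-1],None,fx=7,fy=7,interpolation=cv2.INTER_CUBIC))
s=robot.observe(); print(s["ee_pos"],s["force"],s["t"])
E
```

```text
[503.20911131 174.00154997 136.81689185] [-0.32382912  0.62448051  0.4819558 ] 3.95
```

View pics/e.png

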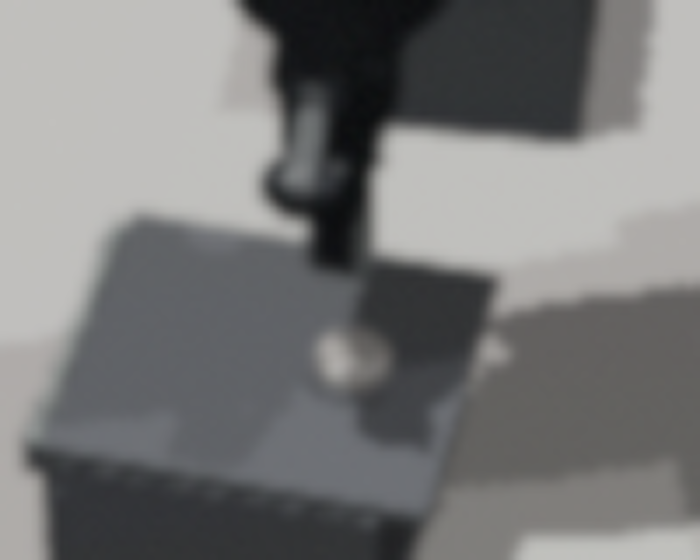

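The tip is at crop (340,265), clear of the button at (352,357), and looks slightly higher than nominal. I'll go down by feel.

jog_arm:
  series:
    - [0,[0,0,0.002],0]
    - [0,[0,0,0.002],0]
    - [0,[0,0,0.002],0]
    - [0,[0,0,0],0]

```text
t: 4.28
ee_pos: [503.0, 173.9, 130.5]
ee_rot: [3.14, -0.102, -0.001]
force: [-0.6, 0.1, 0.3]
opening: 0.001
grasp_force: 0.0
```

jog_arm:
  series:
    - [0,[0,0,0.001],0]
    - [0,[0,0,0.001],0]
    - [0,[0,0,0],0]

```text
t: 4.53
ee_pos: [503.2, 174.0, 128.8]
ee_rot: [3.14, -0.102, -0.0]
force: [0.3, -0.3, -0.1]
opening: -0.0
grasp_force: 0.0
```

jog_arm:
  series:
    - [0,[0,0,0.002],0]
    - [0,[0,0,0.002],0]
    - [0,[0,0,0],0]

```text
t: 4.78
ee_pos: [503.0, 173.9, 124.5]
ee_rot: [3.14, -0.102, -0.001]
force: [0.2, -0.3, 0.1]
opening: 0.005
grasp_force: 0.0
```

jog_arm:
  series:
    - [0,[0,0,0.002],0]
    - [0,[0,0,0.002],0]
    - [0,[0,0,0],0]

```text
t: 5.03
ee_pos: [503.0, 174.0, 120.5]
ee_rot: [3.14, -0.102, -0.001]
force: [0.3, -0.6, -0.7]
opening: 0.0
grasp_force: 0.0
```

```bash
python3 - <<'E'
from bench import robot
from h import *
p=robot.read_camera("side");f=p["frame"];u,v=343,265
cv2.imwrite("pics/f.png",cv2.resize(f[v-40:v+40,u-50:u+50,::-1],None,fx=7,fy=7,interpolation=cv2.INTER_CUBIC))
s=robot.observe(); print(s["ee_pos"],s["force"],s["t"])
E
```

```text
[503.10427183 173.95430469 120.69159816] [-0.08199697 -0.47096948  0.35213221] 5.0833
```

View pics/f.png

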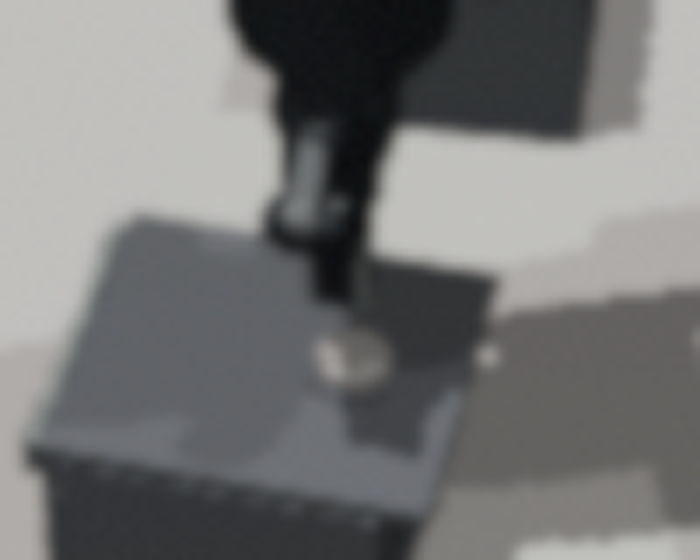

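The tip's bottom edge is at crop (335,302), still above the button at (352,357). I'll keep feeling down.

jog_arm:
  series:
    - [0,[0,0,0.002],0]
    - [0,[0,0,0.002],0]
    - [0,[0,0,0],0]

```text
t: 5.33
ee_pos: [503.0, 173.9, 116.5]
ee_rot: [3.14, -0.102, -0.001]
force: [0.2, -0.0, 0.4]
opening: 0.0
grasp_force: 0.0
```

jog_arm:
  series:
    - [0,[0,0,0.002],0]
    - [0,[0,0,0.002],0]
    - [0,[0,0,0],0]

```text
t: 5.58
ee_pos: [503.0, 173.9, 112.5]
ee_rot: [3.14, -0.102, -0.001]
force: [-0.2, -0.5, -0.7]
opening: 0.005
grasp_force: 0.0
```

jog_arm:
  series:
    - [0,[0,0,0.002],0]
    - [0,[0,0,0],0]

```text
t: 5.75
ee_pos: [503.1, 173.9, 110.6]
ee_rot: [3.14, -0.102, -0.001]
force: [0.1, -0.9, 0.1]
opening: 0.003
grasp_force: 0.0
```

jog_arm:
  series:
    - [0,[0,0,0.002],0]
    - [0,[0,0,0],0]

```text
t: 5.92
ee_pos: [503.1, 174.0, 108.7]
ee_rot: [3.14, -0.102, -0.001]
force: [-0.3, -0.4, 0.1]
opening: -0.003
grasp_force: 0.0
```

jog_arm:
  series:
    - [0,[0,0,0.002],0]
    - [0,[0,0,0],0]

```text
t: 6.08
ee_pos: [503.1, 173.9, 106.7]
ee_rot: [3.14, -0.102, -0.001]
force: [-0.6, -0.4, -0.2]
opening: -0.006
grasp_force: 0.0
```

jog_arm:
  series:
    - [0,[0,0,0.002],0]
    - [0,[0,0,0],0]

```text
t: 6.25
ee_pos: [503.1, 174.0, 104.6]
ee_rot: [3.14, -0.102, -0.001]
force: [-0.9, -0.4, -0.2]
opening: -0.0
grasp_force: 0.0
```

```bash
python3 - <<'E'
from bench import robot
from h import *
p=robot.read_camera("side");f=p["frame"];u,v=343,265
cv2.imwrite("pics/g.png",cv2.resize(f[v-40:v+40,u-50:u+50,::-1],None,fx=7,fy=7,interpolation=cv2.INTER_CUBIC))
s=robot.observe(); print(s["ee_pos"],s["force"],s["t"])
E
```

```text
[503.16189894 173.95942976 104.78191986] [-0.34896673 -0.82466902 -0.16152447] 6.3
```

View pics/g.png

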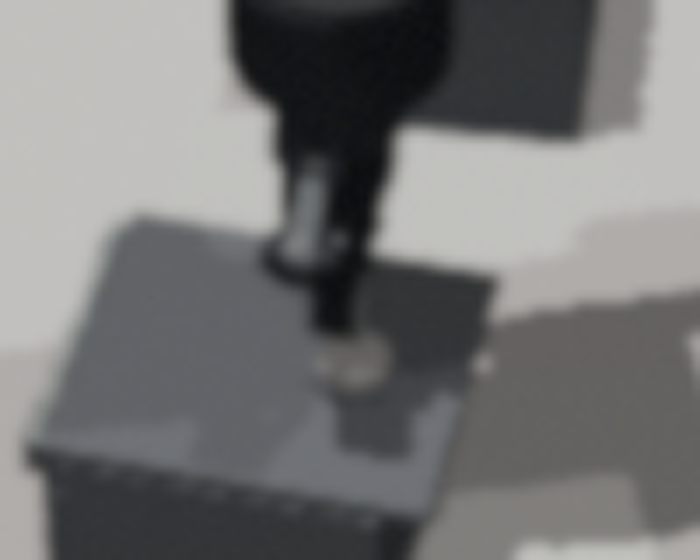

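The tip's bottom edge is now at crop (332,335), almost at the button's top (352,360), but there is still no force. I'll continue.

jog_arm:
  series:
    - [0,[0,0,0.002],0]
    - [0,[0,0,0],0]

```text
t: 6.47
ee_pos: [503.1, 173.9, 102.7]
ee_rot: [3.14, -0.102, -0.001]
force: [-0.3, -0.9, 1.0]
opening: -0.0
grasp_force: 0.0
```

jog_arm:
  series:
    - [0,[0,0,0.002],0]
    - [0,[0,0,0],0]

```text
t: 6.63
ee_pos: [503.1, 173.9, 100.6]
ee_rot: [3.14, -0.102, -0.001]
force: [0.3, 0.0, 0.3]
opening: 0.002
grasp_force: 0.0
```

jog_arm:
  series:
    - [0,[0,0,0.001],0]
    - [0,[0,0,0],0]

```text
t: 6.8
ee_pos: [503.2, 174.0, 99.8]
ee_rot: [3.14, -0.102, -0.0]
force: [0.1, -0.3, -0.1]
opening: 0.001
grasp_force: 0.0
```

jog_arm:
  series:
    - [0,[0,0,0.001],0]
    - [0,[0,0,0],0]

```text
t: 6.97
ee_pos: [503.2, 174.0, 98.8]
ee_rot: [3.14, -0.102, -0.0]
force: [0.1, -0.7, -1.0]
opening: -0.0
grasp_force: 0.0
```

jog_arm:
  series:
    - [0,[0,0,0.001],0]
    - [0,[0,0,0.001],0]
    - [0,[0,0,0],0]

```text
t: 7.22
ee_pos: [503.1, 174.0, 96.7]
ee_rot: [3.14, -0.102, -0.001]
force: [0.2, -0.7, 0.2]
opening: -0.002
grasp_force: 0.0
```

jog_arm:
  series:
    - [0,[0,0,0.001],0]
    - [0,[0,0,0.001],0]
    - [0,[0,0,0],0]

```text
t: 7.47
ee_pos: [503.2, 174.0, 94.8]
ee_rot: [3.14, -0.102, -0.001]
force: [-0.6, -0.3, 0.6]
opening: 0.001
grasp_force: 0.0
```

```bash
python3 - <<'E'
from bench import robot
from h import *
p=robot.read_camera("side");f=p["frame"];u,v=343,265
a=cv2.resize(f[v-30:v+30,u-30:u+30,::-1],None,fx=8,fy=8,interpolation=cv2.INTER_CUBIC)
a=cv2.convertScaleAbs(a,alpha=1.6)
cv2.imwrite("pics/i.png",a)
s=robot.observe(); print(s["ee_pos"],s["force"],s["t"],s["joints"])
E
```

```text
[503.20400475 173.96818622  94.84622534] [ 0.06007155 -0.22251464  0.29478289] 7.5167 [ 3.11319420e-01  3.64426083e-01  1.83871252e+00 -1.24489449e-04
  9.38750014e-01  1.94711445e+00]
```

View pics/i.png

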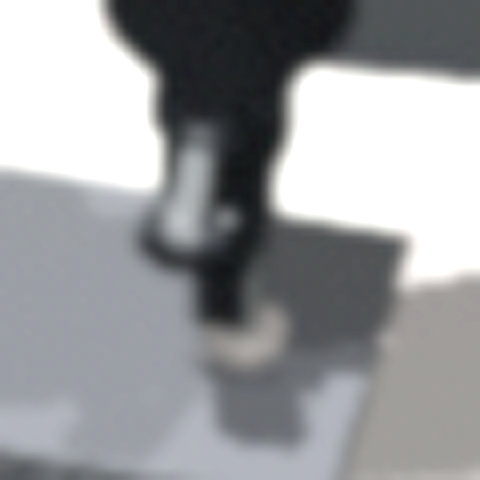

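The tip's bottom edge is at crop (222,318), in front of the upper part of the button (246,335). Still no contact, so the real tip stands farther back than the data says. I'll go on by feel.

jog_arm:
  series:
    - [0,[0,0,0.001],0]
    - [0,[0,0,0.001],0]
    - [0,[0,0,0],0]

```text
t: 7.77
ee_pos: [503.4, 174.0, 93.0]
ee_rot: [3.14, -0.102, 0.0]
force: [-0.1, -0.5, 1.3]
opening: 0.003
grasp_force: 0.5
```

jog_arm:
  series:
    - [0,[0,0,0.001],0]
    - [0,[0,0,0.001],0]
    - [0,[0,0,0],0]

```text
t: 8.02
ee_pos: [503.4, 174.0, 91.0]
ee_rot: [-3.14, 0.102, -0.0]
force: [0.5, 0.8, 2.8]
opening: -0.004
grasp_force: 1.0
```

jog_arm:
  series:
    - [0,[0,0,0.001],0]
    - [0,[0,0,0.001],0]
    - [0,[0,0,0],0]

```text
t: 8.27
ee_pos: [503.5, 174.1, 89.0]
ee_rot: [-3.14, 0.102, -0.001]
force: [0.9, -0.1, 3.7]
opening: -0.002
grasp_force: 1.7
```

jog_arm:
  series:
    - [0,[0,0,0.001],0]
    - [0,[0,0,0],0]

```text
t: 8.43
ee_pos: [503.4, 174.0, 88.0]
ee_rot: [-3.14, 0.102, -0.0]
force: [-0.5, 0.1, 3.7]
opening: 0.002
grasp_force: 1.7
```

Contact came at TCP z ≈ 93.5, so the tip is about 12.5 mm behind the TCP. The button is nearly in, so I'll press a little more and hold.

jog_arm:
  series:
    - [0,[0,0,0.001],0]
    - [0,[0,0,0.0005],0]
    - [0,[0,0,0],0]
    - [0,[0,0,0],0]

```text
t: 8.77
ee_pos: [503.3, 174.1, 87.3]
ee_rot: [-3.14, 0.102, -0.001]
force: [-2.6, -0.8, 8.5]
opening: 0.005
grasp_force: 4.2
```

```bash
python3 - <<'E'
import numpy as np
th=np.linspace(0,1.44,37)
r=103-4*np.clip(th/0.4,0,1); h=11+np.clip((th-.8)/.65,0,1)*4
s=-r*np.cos(th)+h*np.sin(th); z=r*np.sin(th)+h*np.cos(th)
ds=np.diff(s).round(1);dz=np.diff(z).round(1)
for i in range(0,36,6): print(th[i].round(2),[(float(a),float(-b)) for a,b in zip(ds[i:i+6],dz[i:i+6])], s[i+6]-s[0], z[i+6]-z[0])
E
```

```text
0.0 [(0.9, -4.1), (1.1, -4.0), (1.2, -4.0), (1.4, -3.9), (1.6, -3.8), (1.7, -3.8)] 7.898128620584302 23.59760194194206
0.24 [(1.8, -3.7), (2.0, -3.6), (2.1, -3.5), (2.3, -3.4), (2.0, -3.4), (2.2, -3.4)] 20.267073575807174 44.47308252917893
0.48 [(2.3, -3.3), (2.4, -3.2), (2.5, -3.1), (2.7, -3.0), (2.8, -2.9), (2.9, -2.7)] 35.82446420673759 62.54894554572569
0.72 [(3.0, -2.6), (3.1, -2.5), (3.4, -2.5), (3.5, -2.4), (3.6, -2.3), (3.7, -2.1)] 56.039217251234135 76.97338171026719
0.96 [(3.8, -1.9), (3.8, -1.8), (3.9, -1.6), (4.0, -1.4), (4.0, -1.3), (4.1, -1.1)] 79.67326231021428 86.14976235947987
1.2 [(4.1, -0.9), (4.2, -0.8), (4.2, -0.6), (4.2, -0.4), (4.2, -0.2), (4.2, -0.0)] 104.8989152363717 89.10270602766525
```

jog_arm:
  series:
    - [0,[0.0009,0,-0.004],0]
    - [0,[0.0011,0,-0.004],0]
    - [0,[0.0012,0,-0.004],0]
    - [0,[0.0014,0,-0.0039],0]
    - [0,[0.0016,0,-0.0038],0]
    - [0,[0.0017,0,-0.0038],0]

```text
t: 9.27
ee_pos: [511.4, 173.4, 110.4]
ee_rot: [3.14, -0.102, 0.0]
force: [-1.5, 1.5, 4.1]
opening: -0.002
grasp_force: 1.5
```

```bash
python3 - <<'E'
from bench import robot
from h import *
p=robot.read_camera("side");f=p["frame"];u,v=343,260
cv2.imwrite("pics/j.png",cv2.resize(f[v-45:v+45,u-50:u+50,::-1],None,fx=6,fy=6,interpolation=cv2.INTER_CUBIC))
s=robot.observe(); print(s["ee_pos"],s["force"],s["t"],s["grasp_force"])
E
```

```text
[512.33656677 173.53338484 111.17999913] [-0.36907825  0.22223859  4.93967278] 9.3167 1.6597265470772982
```

View pics/j.png

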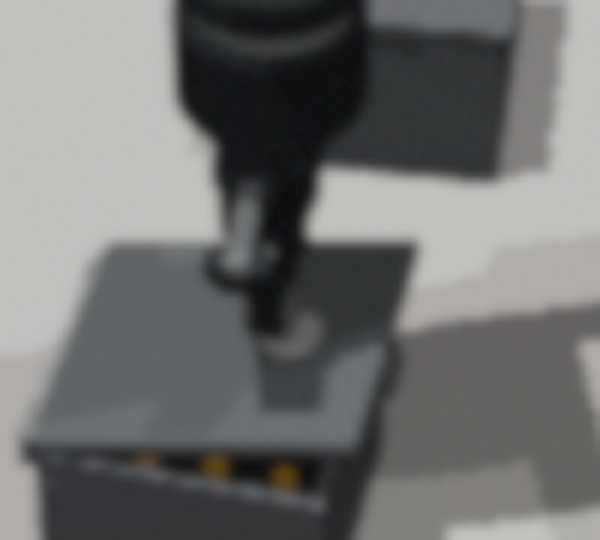

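The lid has risen at the front, with the nozzles visible at (150-285,460-475). The finger at (265,330) holds the button (292,335), slightly towards the hinge side of it. I'll recompute the rest of the arc with the contact nearer the button's centre.

```bash
python3 - <<'E'
import numpy as np
th=np.linspace(0.25,1.45,31)
r=95+4*np.clip((th-.25)/0.4,0,1); h=11+np.clip((th-.8)/.65,0,1)*4
s=-r*np.cos(th)+h*np.sin(th); z=r*np.sin(th)+h*np.cos(th)
ds=np.diff(s).round(1);dz=np.diff(z).round(1)
for i in range(0,30,10): print(th[i].round(2),[(float(a),float(-b)) for a,b in zip(ds[i:i+10],dz[i:i+10])], s[i+10]-s[0], z[i+10]-z[0])
E
```

```text
0.25 [(1.1, -3.7), (1.2, -3.6), (1.4, -3.6), (1.5, -3.6), (1.7, -3.5), (1.8, -3.4), (1.9, -3.4), (2.1, -3.3), (2.2, -3.2), (2.4, -3.2)] 17.1699909174514 34.50896318391076
0.65 [(2.8, -2.8), (2.9, -2.7), (3.0, -2.6), (3.2, -2.5), (3.4, -2.5), (3.5, -2.4), (3.6, -2.2), (3.7, -2.1), (3.8, -1.9), (3.9, -1.7)] 50.94185552110935 57.952262012453325
1.05 [(3.9, -1.6), (4.0, -1.4), (4.1, -1.2), (4.1, -1.1), (4.1, -0.9), (4.2, -0.7), (4.2, -0.5), (4.2, -0.4), (4.2, -0.2), (4.2, -0.0)] 92.28615720890602 65.92471488523498
```

jog_arm:
  series:
    - [0,[0.0011,0,-0.0037],0]
    - [0,[0.0012,0,-0.0036],0]
    - [0,[0.0014,0,-0.0036],0]
    - [0,[0.0015,0,-0.0036],0]
    - [0,[0.0017,0,-0.0035],0]
    - [0,[0.0018,0,-0.0034],0]
    - [0,[0.0019,0,-0.0034],0]
    - [0,[0.0021,0,-0.0033],0]
    - [0,[0.0022,0,-0.0032],0]
    - [0,[0.0024,0,-0.0032],0]

```text
t: 10.15
ee_pos: [528.5, 172.3, 144.7]
ee_rot: [3.14, -0.102, -0.0]
force: [1.5, 0.0, -0.0]
opening: -0.001
grasp_force: 1.0
```

```bash
python3 - <<'E'
from bench import robot
from h import *
p=robot.read_camera("side")
print([(round(d["score"],2),[round(float(v)) for v in d["centre"]]) for d in robot.landmark_of("button_top",p)])
s=robot.observe(); print(s["ee_pos"],s["force"],s["t"],s["grasp_force"])
E
```

```text
[(0.58, [406, 556, 104]), (0.55, [522, 171, 154]), (0.42, [731, 161, 108])]
[529.02829658 172.32656749 144.99074577] [1.98964337 0.03529112 0.96750266] 10.25 1.1044136993587017
```

jog_arm:
  series:
    - [0,[0.0028,0,-0.0028],0]
    - [0,[0.0029,0,-0.0027],0]
    - [0,[0.003,0,-0.0026],0]
    - [0,[0.0032,0,-0.0025],0]
    - [0,[0.0034,0,-0.0025],0]
    - [0,[0.0035,0,-0.0024],0]
    - [0,[0.0036,0,-0.0022],0]
    - [0,[0.0037,0,-0.0021],0]
    - [0,[0.0038,0,-0.0019],0]
    - [0,[0.0039,0,-0.0017],0]

```text
t: 11.08
ee_pos: [562.6, 170.2, 168.1]
ee_rot: [3.14, -0.102, 0.0]
force: [0.3, -1.3, 2.4]
opening: -0.0
grasp_force: 0.9
```

```bash
python3 - <<'E'
from bench import robot
from h import *
p=robot.read_camera("side")
print([(round(d["score"],2),[round(float(v)) for v in d["centre"]]) for d in robot.landmark_of("button_top",p)])
for _ in range(4):
    p=robot.read_camera("side");s=robot.observe(); print(s["ee_pos"],s["force"],s["t"],s["grasp_force"])
E
```

```text
[(0.62, [554, 168, 177]), (0.59, [408, 556, 105]), (0.55, [733, 163, 108])]
[562.63101198 170.20498061 167.89060705] [ 1.11673981 -0.56296525  1.82298753] 11.2333 0.9580313530750573
[562.29061055 170.21149608 167.76963877] [ 2.47919748 -0.86975837  2.12540209] 11.2833 0.9473747620359063
[562.11405398 170.24490651 167.69021884] [ 1.59346757 -0.10857313  2.03451242] 11.3333 0.9360328735783696
[562.01588921 170.21333522 167.66595358] [2.33996377 0.93050479 1.24727716] 11.3833 0.9254494425840676
```

jog_arm:
  series:
    - [0,[0.0039,0,-0.0016],0]
    - [0,[0.004,0,-0.0014],0]
    - [0,[0.0041,0,-0.0012],0]
    - [0,[0.0041,0,-0.0011],0]
    - [0,[0.0041,0,-0.0009],0]
    - [0,[0.0042,0,-0.0007],0]
    - [0,[0.0042,0,-0.0005],0]
    - [0,[0.0042,0,-0.0004],0]
    - [0,[0.0042,0,-0.0002],0]
    - [0,[0.0042,0,0],0]

```text
t: 12.22
ee_pos: [603.7, 167.5, 175.8]
ee_rot: [3.14, -0.102, -0.0]
force: [1.1, -0.9, 1.2]
opening: 0.001
grasp_force: 0.6
```

```bash
python3 - <<'E'
from bench import robot
p=robot.read_camera("side")
print([(round(d["score"],2),[round(float(v)) for v in d["centre"]]) for d in robot.landmark_of("button_top",p)])
for _ in range(4):
    p=robot.read_camera("side");s=robot.observe(); print(s["ee_pos"],s["force"],s["t"],s["grasp_force"])
E
```

```text
[(0.66, [734, 163, 108]), (0.56, [407, 556, 105])]
[603.57177705 167.48383134 175.62992476] [1.59511834 0.45353481 0.9563416 ] 12.3667 0.7410954823717475
[603.28368747 167.5008454  175.68270312] [ 1.66596638 -0.17313741  0.79781018] 12.4167 0.7230452005751431
[603.14025903 167.49678296 175.71209656] [0.40043794 0.25565311 1.09109719] 12.4667 0.7066016597673297
[603.05898039 167.50096898 175.75273355] [ 1.38123311 -0.02690968  0.50988785] 12.5167 0.6939268426503986
```

Contact is still there. I'll keep backing off slowly until the force vanishes at the stop.

jog_arm:
  series:
    - [0,[0.002,0,0],0]
    - [0,[0.002,0,0],0]
    - [0,[0.002,0,0],0]
    - [0,[0.002,0,0],0]
    - [0,[0.002,0,0],0]
    - [0,[0,0,0],0]

```text
t: 13.02
ee_pos: [613.3, 166.9, 175.6]
ee_rot: [3.14, -0.102, -0.001]
force: [0.7, -1.2, -1.0]
opening: -0.002
grasp_force: 0.0
```

jog_arm:
  series:
    - [0,[0.002,0,0],0]
    - [0,[0.002,0,0],0]
    - [0,[0.002,0,0],0]
    - [0,[0.002,0,0],0]
    - [0,[0.002,0,0],0]
    - [0,[0,0,0],0]

```text
t: 13.52
ee_pos: [623.7, 166.2, 175.8]
ee_rot: [3.14, -0.102, 0.0]
force: [-0.3, -0.1, 0.1]
opening: -0.002
grasp_force: 0.0
```

The contact force is gone, so the lid is at its stop. I'll clear the hand backwards and up, then check.

jog_arm:
  series:
    - [0,[0.008,0,-0.005],0]
    - [0,[0.008,0,-0.01],0]
    - [0,[0.008,0,-0.02],0]
    - [0,[0,0,-0.02],0]
    - [0,[0,0,-0.02],0]
    - [0,[0,0,-0.02],0]
    - [0,[0,0,0],0]
    - [0,[0,0,0],0]

```text
t: 14.18
ee_pos: [647.6, 164.8, 272.0]
ee_rot: [-3.139, 0.102, -0.004]
force: [-0.6, 0.7, -0.1]
opening: -0.002
grasp_force: 0.0
```

```bash
python3 - <<'E'
from bench import robot
from h import *
p=robot.read_camera("side");f=p["frame"];u,v=335,255
cv2.imwrite("pics/k.png",cv2.resize(f[v-75:v+75,u-80:u+80,::-1],None,fx=4,fy=4,interpolation=cv2.INTER_CUBIC))
s=robot.observe(); print(s["ee_pos"],s["force"],s["t"])
print([(round(d["score"],2),[round(float(v)) for v in d["centre"]]) for d in robot.landmark_of("button_top",p)])
K=np.array(p["intrinsics"]);T=np.array(p["camera_from_world"])
for a in (1.2,1.35,1.45):
  q=[]
  for y in (-60,60):
    c=T[:3,:3]@[596-138*np.cos(a)+.065*y,168+y+9*np.cos(a),90+138*np.sin(a)]+T[:3,3];w=K@c;q.append(w[:2]/w[2])
  print(a,[((w-[255,180])*4).round() for w in q])
E
```

```text
[646.94242243 164.66343191 270.46921114] [ 0.68711584  0.23604079 -1.19636723] 14.2333
[(0.59, [731, 162, 103]), (0.42, [406, 554, 107])]
1.2 [array([294., 165.]), array([243., 301.])]
1.35 [array([262., 153.]), array([209., 288.])]
1.45 [array([240., 146.]), array([186., 281.])]
```

View pics/k.png

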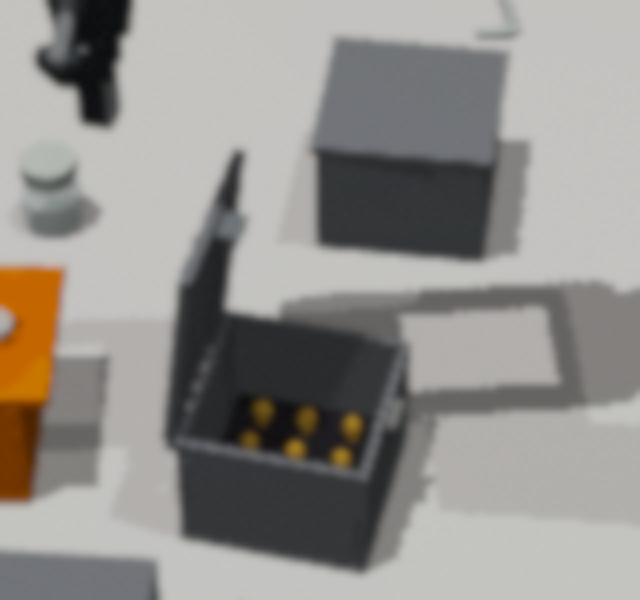

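The lid stands open: its top corners at (240,152) and (182,280) match the predicted corners for 1.45 rad. The nozzles are reachable, the jar at (52,190) is untouched and the hand is clear at (95,100).

```bash
python3 -c "
from bench import robot
print(robot.hand_in())"
```

```text
the job is handed in; nothing more can be done
None
```

I pressed the grey cube's button in and let the lid rise under the finger to fully open; the hand is clear, nothing else was touched, and the job is handed in (no verdict was returned).

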